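Load the bead cassettes in number order

ROBOT

A 6-joint arm with a two-finger parallel gripper is mounted at the origin on the work surface. World frame = base frame: x ahead of the robot, y to its left, z up, the work surface at z = 0. Lengths are in m, angles in rad, forces in N, time in s.
With the tool pointing down it reaches from about 0.325 to 0.75 m from the base axis. Payload 7.6 kg.
Tool frame: the origin (TCP) lies midway between the tips of the shut fingers; the grasp point (between the pads) lies 19 mm behind it; z points along the fingers, y is the direction in which the jaws open and shut (so a half turn about z gives the same grasp; the last joint's range is limited). The gripper opens to 85 mm and grips with 20 to 120 N. Pads are 22 mm wide; open, the fingers measure 114 mm over their backs; the gripper's body (76 mm by 85 mm) begins 54 mm behind the grasp point. The pads swing forward as they close: fully open they stand 13 mm farther back than shut.
Start: joints at [-1.408, 0.052, 1.401, -0, 1.689, -0.07], TCP at [0.121, -0.511, 0.231] pointing down, gripper open.
Joint ranges: [-2.9, 2.9], [-0.91, 2.17], [0.12, 2.37], [-1.06, 4.2], [0.26, 2.73], [-2.93, 2.93]. Speed limits (rad/s): [2.57, 2.57, 3.01, 3.14, 3.14, 3.14].

INTERFACE

Orientations are given as [roll, pitch, yaw] about the fixed x, y, z axes, in that order (R = Rz(yaw) Ry(pitch) Rx(roll)).
In Python, from rig import robot, eyes gives the robot as it stands.
- The arm moves only by the tool send_rows, never from a script. Its argument "rows" is a list of rows, each an object of numbers: "hand": the finger opening in m, from 0 to 0.0854; "tx", "ty", "tz": the shift along the world's x, y, z in m; "wx", "wy", "wz": the turn, a rotation vector about the world's x, y, z in degrees. A call has 1 to 20 rows; each row is the pose to reach, as a shift and turn from the pose measured when the call began; what a row does not reach only later rows make up. A row lasts 1/12 s, in which the tool goes at most 41.7 mm and 7.16 degrees, less where a joint would pass 70% of its speed; a pose out of reach is approached as far as the arm can. A call with a gripper value outside its range is refused whole. The fingers move at their own pace and stop on an object; "newtons" is the grip in N (left out, the last holds). Time passes only in rows, so rows that repeat a pose let the fingers close. It gives the time, the measured TCP pose, the force and the opening at its end, in the units of the state.
- robot.observe(): the state, without advancing time (a new reading comes with each control period).
- eyes.read_camera(name): name is "scene" or "top" or "wrist"; returns a dict with "frame" (420x560x3 uint8, red, green, blue), "z_map" (420x560 float32, m along the optical axis (not along the pixel's ray), 0 where there is no reading), "intrinsics" (3x3 intrinsics, pixels), "R" (3x3) and "t" (3): a world point X has camera coordinates R X + t. Camera axes: x right, y down, z forward; pixel columns grow to the right and rows downward; lengths in m; the calibration is good to about 2 mm. A picture is of the moment at which its call begins.
- robot.job_done(): hands the job in, once; it reports no verdict.
The state is a dict: "time_s": time; "q": joint angles; "qd": joint speeds; "joint_torque": joint torques, N m; "position": TCP position; "eef_rot": TCP orientation; "ft_force": force on the tool from outside, world axes, zero at the start; "wrist_torque": the same for the moment, N m; "width": opening from 0.0 (shut) to 1.0 (fully open).
Only numpy, scipy, OpenCV 4.12 (cv2) and the standard library are available. Lean on these libraries where they do the work, as an engineer would, in place of code of your own. Each camera call takes 0.05 s, during which the arm holds its last target.

TASK

Load the wooden rack with the three bead cassettes in number order: first the bay whose tab shows one dot, then the bay with two dots, then the bay with three; a cassette is waiting in front of each bay. Slide each one along the table, flat and never lifted, until it is fully home against the back wall of its bay. Leave the mandrel, jar, dish, mat block and pliers where they are.

Things in the scene. Friction and masses are not known exactly. Their poses are not given: they have to be found in the camera images.
- rack: fixed wooden rack (sizes in mm), 352 wide (y), 40 high, no floor, open on top and to the robot. Origin: table height, middle bay's mouth. x into the bays, z up. Bay centre lines y = +108, 0, -108; 80 wide between dividers from x = 0 to the back wall at x = 70 (45 thick). Dividers taper forward to noses at x = -30 (98 wide there). Cassette home: centre x = 25, rear face x = -20. Place, yaw (12 deg) vary
- tab1: white plaque, 40 x 76 x 4 mm, one black 18 mm dot on its upper face, fixed flat on the rack's back wall behind one bay (which varies): that bay's number. Origin: centre of its underside, 40 mm above the table, on the bay's centre line, 92.5 mm behind the rack origin's line. Axes as the rack's (x into the bay). A cassette fully home has its centre 67.5 mm from here along -x, same y
- tab2: white plaque, 40 x 76 x 4 mm, two black 18 mm dots on its upper face, fixed flat on the rack's back wall behind one bay (which varies): that bay's number. Origin: centre of its underside, 40 mm above the table, on the bay's centre line, 92.5 mm behind the rack origin's line. Axes as the rack's (x into the bay). A cassette fully home has its centre 67.5 mm from here along -x, same y
- tab3: white plaque, 40 x 76 x 4 mm, three black 18 mm dots on its upper face, fixed flat on the rack's back wall behind one bay (which varies): that bay's number. Origin: centre of its underside, 40 mm above the table, on the bay's centre line, 92.5 mm behind the rack origin's line. Axes as the rack's (x into the bay). A cassette fully home has its centre 67.5 mm from here along -x, same y
- cassette_a: loose closed bead box, blue case with yellow beads; 90 mm long (its x), 76 wide (y), 30 high, about 0.25 kg, plain upright sides, slick (friction about 0.35). Origin: centre of the underside. It starts on the table before one bay (which varies), x roughly into the bay (turned up to 12 degrees from it), up to 7 mm off the bay's centre line, its front about 15 to 40 mm short of the divider noses
- cassette_b: loose closed bead box, orange case with white beads; 90 mm long (its x), 76 wide (y), 30 high, about 0.25 kg, plain upright sides, slick (friction about 0.35). Origin: centre of the underside. It starts on the table before one bay (which varies), x roughly into the bay (turned up to 12 degrees from it), up to 7 mm off the bay's centre line, its front about 15 to 40 mm short of the divider noses
- cassette_c: loose closed bead box, green case with red beads; 90 mm long (its x), 76 wide (y), 30 high, about 0.25 kg, plain upright sides, slick (friction about 0.35). Origin: centre of the underside. It starts on the table before one bay (which varies), x roughly into the bay (turned up to 12 degrees from it), up to 7 mm off the bay's centre line, its front about 15 to 40 mm short of the divider noses
- mandrel: bystander: upright wooden ring mandrel, loose, 214 mm tall, base 68 mm across, next to the rack's +y end. Origin: centre of the underside
- jar: bystander: amber glass jar, loose, 56 mm across, 75 mm tall, next to the rack's -y end. Origin: centre of the underside
- dish: bystander: round glass bead dish, loose, 110 mm across, 28 mm high, on the left of the table. Origin: centre of the underside
- mat_block: bystander: purple hard silicone bead mat block, loose, 100 x 140 x 22 mm, on the right of the table. Origin: centre of the underside
- pliers: bystander: bent-nose pliers with blue handles, loose, lying flat, about 160 mm long, 12 mm high, on the right of the table. Origin: near the middle, at table height

How it is judged:
By the outcome, as a careful person would: the job done as asked, in the order asked, and still so for the second after the job is handed in, with the robot touching nothing.
It also fails if it takes over 58 s, if anything falls off the work surface, if the arm or the gripper's body presses on something with over 40 N, if the wrist force passes 120 N, or if a joint passes its speed limit or range.

## Working session

There is one attempt and no reset: what is moved stays moved. The work goes in short steps, Python scripts to look and compute and a tool call to move; the robot and the scene stay as the last step left them, time stands still between calls to the robot, and variables do not carry over. Pictures are saved under pics/ and viewed, and the job is handed in when it is done.

Besides the shell and the picture viewer there is one more tool, called after "Call:" as a command line: name --argument value ..., lists and objects as JSON in quotes. send_rows: Moves the arm, as the interface text tells. Its arguments: {"type":"object","properties":{"rows":{"type":"array","items":{"type":"object","properties":{"hand":{"type":"number"},"tx":{"type":"number"},"ty":{"type":"number"},"tz":{"type":"number"},"wx":{"type":"number"},"wy":{"type":"number"},"wz":{"type":"number"}}}},"newtons":{"type":"number"}},"required":["rows"]}

```bash
mkdir -p pics; ls; python3 - <<'E'
from rig import robot, eyes
import cv2,numpy as np
s=robot.observe();print(s)
for n in("scene","top"):
    c=eyes.read_camera(n);cv2.imwrite(f"pics/{n}0.png",c["frame"][:,:,::-1]);np.savez(f"{n}0.npz",**c)
    print(n,c["intrinsics"],c["R"],c["t"])
E
```

```text
pics
{'time_s': 0.0, 'q': array([-1.40830097e+00,  5.28784601e-02,  1.40175572e+00,  6.41854158e-06,
        1.68858382e+00, -7.03490605e-02]), 'qd': array([-0.00146725, -0.00023451,  0.00148854, -0.00051209, -0.00167639,
       -0.00089277]), 'joint_torque': array([ 7.82809948e-04, -3.81669474e+01, -3.60186446e+01, -1.00591296e-04,
        6.16827485e-03,  9.23173474e-06]), 'position': array([ 0.12109129, -0.51053109,  0.23043496]), 'eef_rot': array([-3.13997178e+00, -1.20606444e-04,  2.32845066e-01]), 'ft_force': array([-0.8877472 ,  0.0950199 ,  0.52331811]), 'wrist_torque': array([ 0.00572396, -0.02188113,  0.0523152 ]), 'width': 0.998308567457881}
scene [[472.18402345   0.         280.28551714]
 [  0.         472.18402345 203.07517214]
 [  0.           0.           1.        ]] [[-0.75291449  0.65799614 -0.01268284]
 [ 0.4862423   0.54319123 -0.68447915]
 [-0.44349543 -0.5215212  -0.72892211]] [ 0.43340367 -0.20552798  1.76855769]
top [[492.63749009   0.         271.98155961]
 [  0.         492.63749009 215.2839442 ]
 [  0.           0.           1.        ]] [[-0.02527226 -0.99965808  0.00671082]
 [-0.98403746  0.02369332 -0.17637718]
 [ 0.17615787 -0.01106115 -0.98429978]] [-0.00182808  0.54803094  1.48191495]
```

View pics/top0.png

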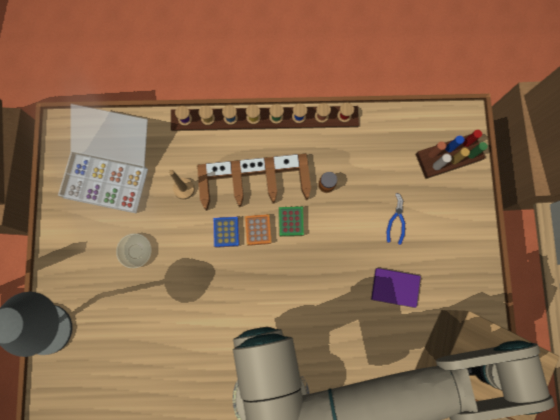

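View pics/scene0.png

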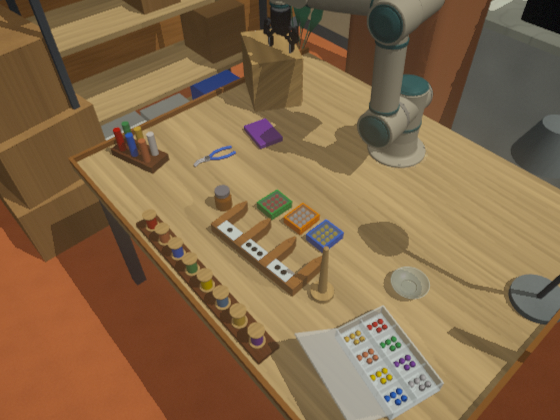

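The top view shows the tabs at about (218,168), (252,165) and (286,162), and the cassettes at blue (227,232), orange (259,229) and green (291,221). Next I'll zoom in and measure.

```bash
cat > h.py <<'E'
import cv2,numpy as np
def ray(c,px,z):
    K,R,t=c["intrinsics"],c["R"],c["t"]
    px=np.atleast_2d(px).astype(float); d=np.c_[px,np.ones(len(px))]@np.linalg.inv(K).T@R; o=-R.T@t
    return (o+d*((z-o[2])/d[:,2])[:,None])
def blobs(m,amin,n=9):
    k,l,s,ce=cv2.connectedComponentsWithStats(m.astype(np.uint8))
    return [(l==i) for i in range(1,k) if s[i,4]>=amin]
def rectw(c,m,z):
    cs,_=cv2.findContours(m.astype(np.uint8),cv2.RETR_EXTERNAL,cv2.CHAIN_APPROX_NONE)
    p=max(cs,key=cv2.contourArea)[:,0,:]
    w=ray(c,p,z)[:,:2]
    (cx,cy),(a,b),an=cv2.minAreaRect((w*1000).astype(np.float32))
    return cx,cy,a,b,an
MASK=dict(a=((100,120,60),(125,255,255)),b=((7,150,120),(14,255,255)),c=((55,100,40),(90,255,255)))
E
python3 - <<'E'
import cv2,numpy as np
from h import *
for n,r in(("top",(190,140,150,120)),("scene",(190,170,190,140))):
    c=np.load(n+"0.npz");f=c["frame"];x,y,w,h=r
    cv2.imwrite(f"pics/{n}z.png",cv2.resize(f[y:y+h,x:x+w,::-1],None,fx=4,fy=4,interpolation=cv2.INTER_CUBIC))
    hsv=cv2.cvtColor(f,cv2.COLOR_RGB2HSV);roi=np.zeros(f.shape[:2],bool);roi[y:y+h,x:x+w]=1
    for k,(lo,hi) in MASK.items():
        m=cv2.inRange(hsv,lo,hi)>0
        m=cv2.morphologyEx((m&roi).astype(np.uint8),cv2.MORPH_CLOSE,np.ones((7,7)))
        for b in blobs(m,80): print(n,k,b.sum(),np.round(rectw(c,b,.03),1))
    m=(hsv[...,1]<50)&(hsv[...,2]>180)&roi
    m=cv2.morphologyEx(m.astype(np.uint8),cv2.MORPH_CLOSE,np.ones((7,7)))
    for b in blobs(m,80): print(n,"tab",b.sum(),np.round(rectw(c,b,.044),1))
E
```

```text
top a 567 [503.6 130.3  89.2  74.3   1.8]
top b 245 [508.2  29.9  91.5  75.8   3. ]
top c 225 [ 5.325e+02 -7.430e+01  8.900e+01  7.340e+01  1.000e-01]
top tab 261 [721.4 -63.8  37.8  71.9   5.2]
top tab 257 [712.4  44.4  37.9  70.    3.6]
top tab 243 [703.7 151.4  38.1  71.2   3.6]
scene a 196 [509.1 134.3  88.4  82.8   1.7]
scene c 142 [537.9 -69.5  82.4  86.6  90. ]
scene tab 216 [724.5 -64.8  36.6  73.1   4.9]
scene tab 238 [715.   43.4  37.3  71.8   4.9]
scene tab 246 [705.4 150.2  38.2  72.3   4.9]
```

View pics/topz.png

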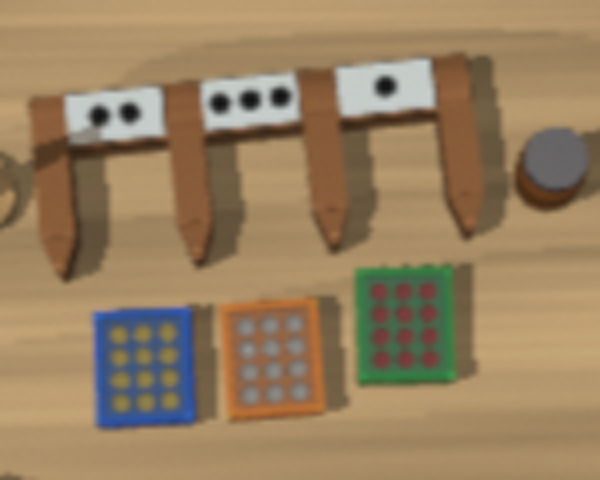

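View pics/scenez.png

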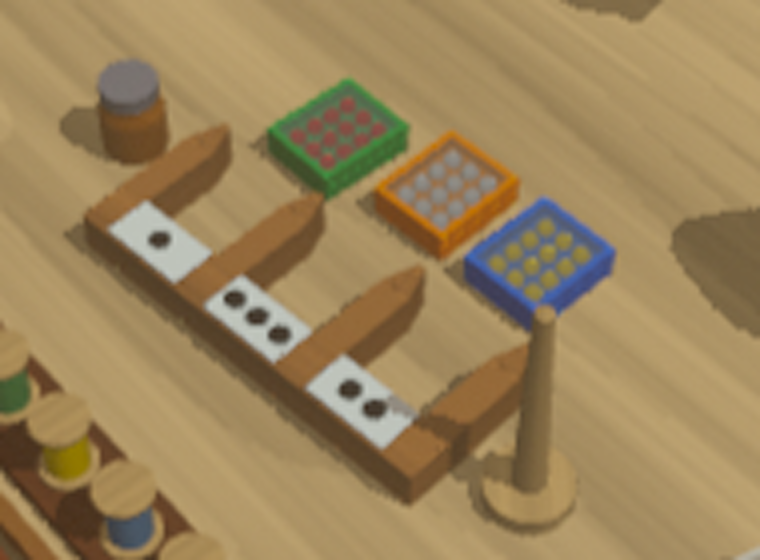

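Tabs are, left to right, 2, 3 and 1 dots. So the order is green (right bay), blue (left bay), then orange (middle bay). Rack yaw is about 4.9°. I'll push each cassette from behind with the fingers part open, so there are two contact points.

Call:
send_rows --rows '[{"hand":0.045,"tx":0.04,"ty":0.054,"tz":0,"wz":-4},{"hand":0.045,"tx":0.324,"ty":0.434,"tz":0,"wz":-8.5},{"hand":0.045,"tx":0.324,"ty":0.434,"tz":0,"wz":-8.5},{"hand":0.045,"tx":0.324,"ty":0.434,"tz":0,"wz":-8.5},{"hand":0.045,"tx":0.324,"ty":0.434,"tz":0,"wz":-8.5},{"hand":0.045,"tx":0.324,"ty":0.434,"tz":0,"wz":-8.5},{"hand":0.045,"tx":0.324,"ty":0.434,"tz":0,"wz":-8.5},{"hand":0.045,"tx":0.324,"ty":0.434,"tz":0,"wz":-8.5},{"hand":0.045,"tx":0.324,"ty":0.434,"tz":0,"wz":-8.5},{"hand":0.045,"tx":0.324,"ty":0.434,"tz":0,"wz":-8.5},{"hand":0.045,"tx":0.324,"ty":0.434,"tz":0,"wz":-8.5},{"hand":0.045,"tx":0.324,"ty":0.434,"tz":0,"wz":-8.5},{"hand":0.045,"tx":0.324,"ty":0.434,"tz":0,"wz":-8.5},{"hand":0.045,"tx":0.324,"ty":0.434,"tz":0,"wz":-8.5},{"hand":0.045,"tx":0.324,"ty":0.434,"tz":0,"wz":-8.5},{"hand":0.045,"tx":0.324,"ty":0.434,"tz":0,"wz":-8.5},{"hand":0.045,"tx":0.324,"ty":0.434,"tz":0,"wz":-8.5},{"hand":0.045,"tx":0.324,"ty":0.434,"tz":0,"wz":-8.5}]' --newtons 40

```text
invalid input at $.rows[0]: expected keys hand, tx, ty, tz, wx, wy, wz
```

Call:
send_rows --rows '[{"hand":0.045,"tx":0.02,"ty":0.027,"tz":0,"wx":0,"wy":0,"wz":-4},{"hand":0.045,"tx":0.324,"ty":0.434,"tz":0,"wx":0,"wy":0,"wz":-8.5},{"hand":0.045,"tx":0.324,"ty":0.434,"tz":0,"wx":0,"wy":0,"wz":-8.5},{"hand":0.045,"tx":0.324,"ty":0.434,"tz":0,"wx":0,"wy":0,"wz":-8.5},{"hand":0.045,"tx":0.324,"ty":0.434,"tz":0,"wx":0,"wy":0,"wz":-8.5},{"hand":0.045,"tx":0.324,"ty":0.434,"tz":0,"wx":0,"wy":0,"wz":-8.5},{"hand":0.045,"tx":0.324,"ty":0.434,"tz":0,"wx":0,"wy":0,"wz":-8.5},{"hand":0.045,"tx":0.324,"ty":0.434,"tz":0,"wx":0,"wy":0,"wz":-8.5},{"hand":0.045,"tx":0.324,"ty":0.434,"tz":0,"wx":0,"wy":0,"wz":-8.5},{"hand":0.045,"tx":0.324,"ty":0.434,"tz":0,"wx":0,"wy":0,"wz":-8.5},{"hand":0.045,"tx":0.324,"ty":0.434,"tz":0,"wx":0,"wy":0,"wz":-8.5},{"hand":0.045,"tx":0.324,"ty":0.434,"tz":0,"wx":0,"wy":0,"wz":-8.5},{"hand":0.045,"tx":0.324,"ty":0.434,"tz":0,"wx":0,"wy":0,"wz":-8.5},{"hand":0.045,"tx":0.324,"ty":0.434,"tz":0,"wx":0,"wy":0,"wz":-8.5},{"hand":0.045,"tx":0.324,"ty":0.434,"tz":0,"wx":0,"wy":0,"wz":-8.5},{"hand":0.045,"tx":0.324,"ty":0.434,"tz":0,"wx":0,"wy":0,"wz":-8.5},{"hand":0.045,"tx":0.324,"ty":0.434,"tz":0,"wx":0,"wy":0,"wz":-8.5}]' --newtons 40

```text
time_s: 1.52
position: [0.4445, -0.0776, 0.2304]
eef_rot: [-3.14, 0.001, 0.083]
ft_force: [0.1, 0.4, 0.3]
width: 0.526
```

```bash
cat > meas.py <<'E'
import sys,cv2,numpy as np
from rig import robot,eyes
from h import *
tag=sys.argv[1]
for n in sys.argv[2:]:
    c=eyes.read_camera(n);f=c["frame"];cv2.imwrite(f"pics/{n}_{tag}.png",f[:,:,::-1]);np.savez(f"{n}_{tag}.npz",**c)
    hsv=cv2.cvtColor(f,cv2.COLOR_RGB2HSV)
    # world xyz from depth
    v,u=np.mgrid[:420,:560];Z=c["z_map"];P=np.stack([(u-c["intrinsics"][0,2])/c["intrinsics"][0,0]*Z,(v-c["intrinsics"][1,2])/c["intrinsics"][1,1]*Z,Z],-1)
    W=(P-c["t"])@c["R"]
    box=(W[...,0]>.4)&(W[...,0]<.78)&(abs(W[...,1])<.3)&(Z>0)
    for k,(lo,hi) in MASK.items():
        m=(cv2.inRange(hsv,lo,hi)>0)&box
        m=cv2.morphologyEx(m.astype(np.uint8),cv2.MORPH_CLOSE,np.ones((7,7)))>0
        m&=(W[...,2]>.025)&(W[...,2]<.037)
        for b in blobs(m,150): print(n,k,b.sum(),np.round(rectw(c,b,.03),1))
    m=(hsv[...,1]<60)&(hsv[...,2]>150)&box&(W[...,2]>.036)&(W[...,2]<.055)&(W[...,0]>.65)
    m=cv2.morphologyEx(m.astype(np.uint8),cv2.MORPH_CLOSE,np.ones((7,7)))
    for b in blobs(m,150): print(n,"tab",b.sum(),np.round(rectw(c,b,.044),1))
s=robot.observe();print(s["time_s"],np.round(s["position"],4),np.round(s["ft_force"],1))
E
python3 meas.py 1 wrist top
```

```text
wrist a 6249 [506.5 128.9  89.5  78.3   1.7]
wrist b 5126 [511.3  29.2  89.3  76.4   3. ]
wrist c 6491 [535.4 -75.5  75.   89.2  89.9]
top a 482 [503.6 131.   89.   72.8   1.6]
top b 198 [508.   30.9  91.5  73.5   3.4]
top tab 294 [721.9 -63.8  40.   76.6   4.6]
top tab 297 [713.   43.8  39.9  77.4   4.6]
top tab 278 [704.9 151.8  76.1  39.4  89.4]
1.6167 [ 0.4445 -0.0779  0.2306] [ 0.1 -0.3 -1. ]
```

View pics/wrist_1.png

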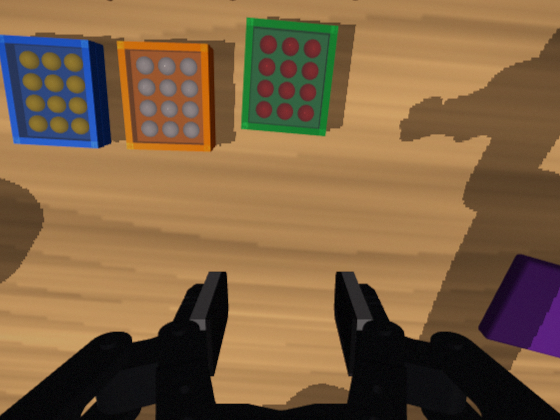

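The wrist view shows green at about (285,75), orange (167,95) and blue (55,92), with the lanes behind them clear. Now I'll descend behind green and nudge it flush.

Call:
send_rows --rows '[{"hand":0.045,"tx":0,"ty":0,"tz":-0.04,"wx":0,"wy":0,"wz":0},{"hand":0.045,"tx":0,"ty":0,"tz":-0.08,"wx":0,"wy":0,"wz":0},{"hand":0.045,"tx":0,"ty":0,"tz":-0.12,"wx":0,"wy":0,"wz":0},{"hand":0.045,"tx":0,"ty":0,"tz":-0.16,"wx":0,"wy":0,"wz":0},{"hand":0.045,"tx":0,"ty":0,"tz":-0.195,"wx":0,"wy":0,"wz":0},{"hand":0.045,"tx":0,"ty":0,"tz":-0.215,"wx":0,"wy":0,"wz":0},{"hand":0.045,"tx":0,"ty":0,"tz":-0.22,"wx":0,"wy":0,"wz":0},{"hand":0.045,"tx":0.01,"ty":0.001,"tz":-0.22,"wx":0,"wy":0,"wz":0},{"hand":0.045,"tx":0.02,"ty":0.002,"tz":-0.22,"wx":0,"wy":0,"wz":0},{"hand":0.045,"tx":0.027,"ty":0.002,"tz":-0.22,"wx":0,"wy":0,"wz":0},{"hand":0.045,"tx":0.033,"ty":0.003,"tz":-0.22,"wx":0,"wy":0,"wz":0},{"hand":0.045,"tx":0.038,"ty":0.003,"tz":-0.22,"wx":0,"wy":0,"wz":0},{"hand":0.045,"tx":0.043,"ty":0.0035,"tz":-0.22,"wx":0,"wy":0,"wz":0},{"hand":0.045,"tx":0.047,"ty":0.004,"tz":-0.22,"wx":0,"wy":0,"wz":0},{"hand":0.045,"tx":0.05,"ty":0.004,"tz":-0.22,"wx":0,"wy":0,"wz":0}]'

```text
time_s: 2.87
position: [0.4948, -0.0738, 0.0108]
eef_rot: [-3.14, -0.0, 0.082]
ft_force: [-1.8, 0.0, 0.5]
width: 0.525
```

```bash
python3 meas.py 2 wrist top
```

```text
wrist b 6472 [511.4  12.4  39.5  80.2  88.3]
wrist c 42744 [550.7 -70.9  89.3  75.5   4.7]
top a 493 [503.8 131.   89.4  72.5   2. ]
top tab 296 [721.7 -63.4  40.3  76.6   4.6]
top tab 300 [712.8  43.6  40.2  77.7   4.6]
top tab 278 [704.9 151.8  76.1  39.4  89.4]
2.9667 [ 0.4949 -0.0738  0.0107] [0.6 0.7 0.1]
```

View pics/wrist_2.png

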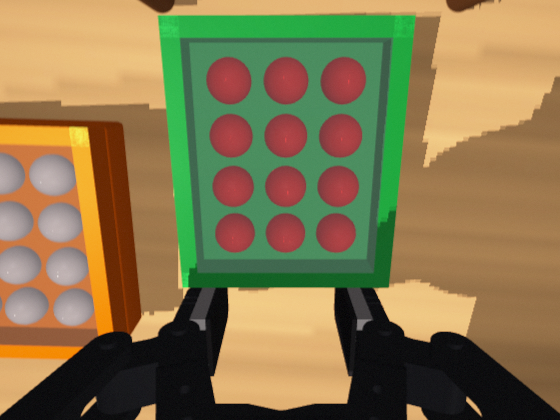

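View pics/top_2.png

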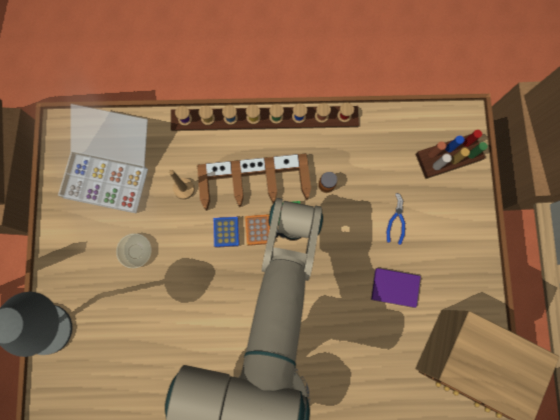

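Green is flush at yaw 4.7°, about 6–7 mm to the left of its bay line, with its front level with the noses. I'll push it diagonally, staying within the friction cone.

Call:
send_rows --rows '[{"hand":0.045,"tx":0.004,"ty":-0.0003,"tz":0,"wx":0,"wy":0,"wz":0},{"hand":0.045,"tx":0.008,"ty":-0.0008,"tz":0,"wx":0,"wy":0,"wz":0},{"hand":0.045,"tx":0.012,"ty":-0.0013,"tz":0,"wx":0,"wy":0,"wz":0},{"hand":0.045,"tx":0.016,"ty":-0.0019,"tz":0,"wx":0,"wy":0,"wz":0},{"hand":0.045,"tx":0.02,"ty":-0.0025,"tz":0,"wx":0,"wy":0,"wz":0},{"hand":0.045,"tx":0.024,"ty":-0.003,"tz":0,"wx":0,"wy":0,"wz":0},{"hand":0.045,"tx":0.027,"ty":-0.0035,"tz":0,"wx":0,"wy":0,"wz":0}]'

```text
time_s: 3.55
position: [0.5224, -0.0773, 0.0107]
eef_rot: [-3.14, -0.001, 0.082]
ft_force: [-0.6, 0.7, 0.2]
width: 0.526
```

```bash
python3 meas.py 3 wrist
```

```text
wrist b 3330 [509.5  13.3  29.7  87.2  81.8]
wrist c 42879 [578.1 -74.2  89.7  75.5   4.7]
3.6 [ 0.5228 -0.0774  0.0108] [-0.3  0.7  0.5]
```

View pics/wrist_3.png

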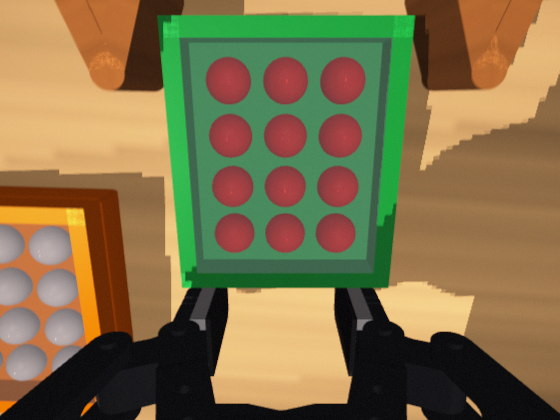

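Call:
send_rows --rows '[{"hand":0.045,"tx":0.005,"ty":0,"tz":0,"wx":0,"wy":0,"wz":0},{"hand":0.045,"tx":0.01,"ty":0,"tz":0,"wx":0,"wy":0,"wz":0},{"hand":0.045,"tx":0.015,"ty":0,"tz":0,"wx":0,"wy":0,"wz":0},{"hand":0.045,"tx":0.02,"ty":0,"tz":0,"wx":0,"wy":0,"wz":0},{"hand":0.045,"tx":0.025,"ty":0.0003,"tz":0,"wx":0,"wy":0,"wz":0},{"hand":0.045,"tx":0.03,"ty":0.0006,"tz":0,"wx":0,"wy":0,"wz":0},{"hand":0.045,"tx":0.035,"ty":0.001,"tz":0,"wx":0,"wy":0,"wz":0},{"hand":0.045,"tx":0.04,"ty":0.0014,"tz":0,"wx":0,"wy":0,"wz":0},{"hand":0.045,"tx":0.045,"ty":0.0018,"tz":0,"wx":0,"wy":0,"wz":0},{"hand":0.045,"tx":0.05,"ty":0.0022,"tz":0,"wx":0,"wy":0,"wz":0},{"hand":0.045,"tx":0.055,"ty":0.0026,"tz":0,"wx":0,"wy":0,"wz":0},{"hand":0.045,"tx":0.06,"ty":0.003,"tz":0,"wx":0,"wy":0,"wz":0},{"hand":0.045,"tx":0.065,"ty":0.0034,"tz":0,"wx":0,"wy":0,"wz":0},{"hand":0.045,"tx":0.069,"ty":0.0037,"tz":0,"wx":0,"wy":0,"wz":0},{"hand":0.045,"tx":0.072,"ty":0.004,"tz":0,"wx":0,"wy":0,"wz":0}]'

```text
time_s: 4.85
position: [0.5953, -0.0734, 0.0108]
eef_rot: [-3.141, -0.001, 0.082]
ft_force: [-0.7, -0.6, 1.0]
width: 0.529
```

```bash
python3 meas.py 4 wrist
```

```text
wrist c 42709 [651.2 -70.3  89.4  75.5   4.8]
4.9 [ 0.5957 -0.0734  0.0109] [ 0.7 -0.4  0. ]
```

View pics/wrist_4.png

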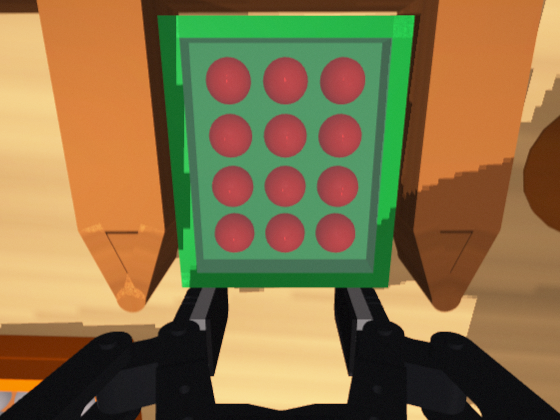

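Green is in its bay, with a thin strip of table still showing at its front edge (about row 12). I'll press on gently.

Call:
send_rows --rows '[{"hand":0.045,"tx":0.0015,"ty":0.0001,"tz":0,"wx":0,"wy":0,"wz":0},{"hand":0.045,"tx":0.003,"ty":0.0002,"tz":0,"wx":0,"wy":0,"wz":0},{"hand":0.045,"tx":0.0045,"ty":0.0003,"tz":0,"wx":0,"wy":0,"wz":0},{"hand":0.045,"tx":0.0055,"ty":0.0004,"tz":0,"wx":0,"wy":0,"wz":0}]'

```text
time_s: 5.23
position: [0.6009, -0.073, 0.0109]
eef_rot: [-3.141, -0.001, 0.082]
ft_force: [-6.8, -0.2, 3.9]
width: 0.527
```

```bash
python3 meas.py 5 wrist
```

```text
wrist c 42707 [656.8 -69.9  89.4  75.5   4.7]
5.2833 [ 0.6009 -0.073   0.0109] [-2.3  0.2  1.5]
```

View pics/wrist_5.png

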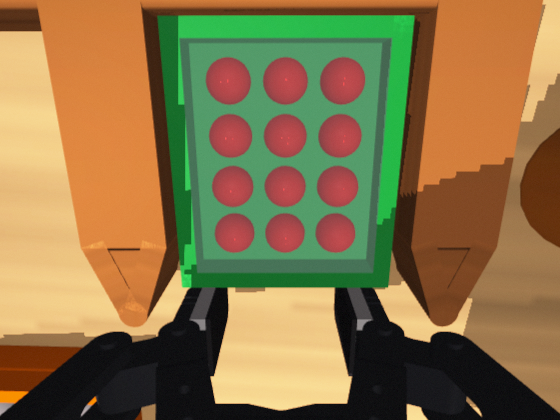

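Call:
send_rows --rows '[{"hand":0.045,"tx":0.001,"ty":0.0001,"tz":0,"wx":0,"wy":0,"wz":0},{"hand":0.045,"tx":0.002,"ty":0.0002,"tz":0,"wx":0,"wy":0,"wz":0}]'

```text
time_s: 5.45
position: [0.6009, -0.0731, 0.0107]
eef_rot: [-3.14, 0.005, 0.082]
ft_force: [-17.6, -0.8, 9.6]
width: 0.528
```

Green is home: the TCP is blocked at 17.6 N. Next I'll retreat, lift and go behind blue.

Call:
send_rows --rows '[{"hand":0.045,"tx":-0.02,"ty":-0.0017,"tz":0,"wx":0,"wy":0,"wz":0},{"hand":0.045,"tx":-0.05,"ty":-0.004,"tz":0.005,"wx":0,"wy":0,"wz":0},{"hand":0.045,"tx":-0.08,"ty":-0.006,"tz":0.03,"wx":0,"wy":0,"wz":0},{"hand":0.045,"tx":-0.1,"ty":-0.006,"tz":0.065,"wx":0,"wy":0,"wz":0},{"hand":0.045,"tx":-0.13,"ty":0.02,"tz":0.09,"wx":0,"wy":0,"wz":0},{"hand":0.045,"tx":-0.15,"ty":0.055,"tz":0.095,"wx":0,"wy":0,"wz":0},{"hand":0.045,"tx":-0.17,"ty":0.09,"tz":0.095,"wx":0,"wy":0,"wz":0},{"hand":0.045,"tx":-0.184,"ty":0.125,"tz":0.095,"wx":0,"wy":0,"wz":0},{"hand":0.045,"tx":-0.184,"ty":0.16,"tz":0.095,"wx":0,"wy":0,"wz":0},{"hand":0.045,"tx":-0.184,"ty":0.19,"tz":0.095,"wx":0,"wy":0,"wz":0},{"hand":0.045,"tx":-0.184,"ty":0.199,"tz":0.095,"wx":0,"wy":0,"wz":0},{"hand":0.045,"tx":-0.184,"ty":0.199,"tz":0.095,"wx":0,"wy":0,"wz":0}]'

```text
time_s: 6.45
position: [0.417, 0.1277, 0.1061]
eef_rot: [-3.14, 0.004, 0.086]
ft_force: [-0.3, -0.2, 0.2]
width: 0.528
```

```bash
python3 meas.py 6 wrist top
```

```text
wrist a 13840 [502.6 129.9  82.   75.    1.6]
wrist b 13121 [508.5  30.6  85.   77.3   3. ]
top b 172 [509.2  31.1  88.9  73.5   3.1]
top c 199 [653.5 -68.9  91.3  72.5   4.2]
top tab 292 [721.9 -63.6  40.   76.9   4.6]
top tab 297 [713.   43.8  39.9  77.4   4.6]
top tab 277 [704.9 151.8  76.1  39.4  89.4]
6.55 [0.4171 0.1255 0.1058] [ 0.4 -0.1  0.5]
```

View pics/wrist_6.png

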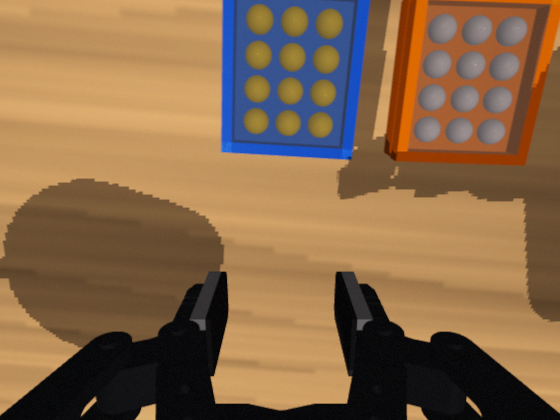

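View pics/top_6.png

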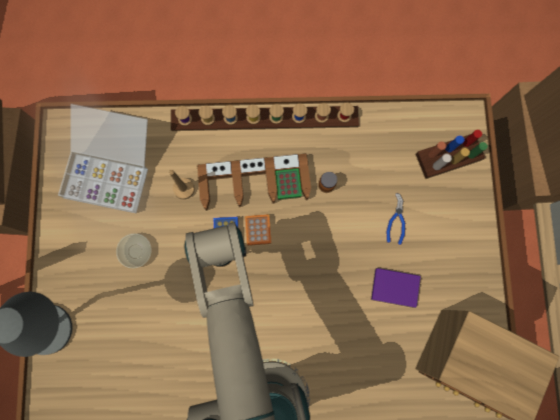

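Top view: green is seated at about (289,183) and everything else is unmoved. Blue sits ahead of the fingers, so I'll descend and nudge it.

Call:
send_rows --rows '[{"hand":0.045,"tx":0,"ty":0,"tz":-0.035,"wx":0,"wy":0,"wz":0},{"hand":0.045,"tx":0,"ty":0,"tz":-0.07,"wx":0,"wy":0,"wz":0},{"hand":0.045,"tx":0,"ty":0,"tz":-0.09,"wx":0,"wy":0,"wz":0},{"hand":0.045,"tx":0,"ty":0,"tz":-0.095,"wx":0,"wy":0,"wz":0},{"hand":0.045,"tx":0.01,"ty":0.001,"tz":-0.095,"wx":0,"wy":0,"wz":0},{"hand":0.045,"tx":0.02,"ty":0.0016,"tz":-0.095,"wx":0,"wy":0,"wz":0},{"hand":0.045,"tx":0.027,"ty":0.0022,"tz":-0.095,"wx":0,"wy":0,"wz":0},{"hand":0.045,"tx":0.032,"ty":0.0026,"tz":-0.095,"wx":0,"wy":0,"wz":0},{"hand":0.045,"tx":0.037,"ty":0.003,"tz":-0.095,"wx":0,"wy":0,"wz":0},{"hand":0.045,"tx":0.042,"ty":0.0035,"tz":-0.095,"wx":0,"wy":0,"wz":0},{"hand":0.045,"tx":0.047,"ty":0.004,"tz":-0.095,"wx":0,"wy":0,"wz":0},{"hand":0.045,"tx":0.05,"ty":0.0042,"tz":-0.095,"wx":0,"wy":0,"wz":0}]'

```text
time_s: 7.55
position: [0.4676, 0.1298, 0.0109]
eef_rot: [-3.141, 0.004, 0.083]
ft_force: [-1.8, -0.3, 0.3]
width: 0.529
```

```bash
python3 meas.py 7 wrist
```

```text
wrist a 44678 [523.4 134.2  89.3  75.4   4.8]
wrist b 11364 [510.1  47.6  89.5  45.2   3.3]
7.6 [0.4679 0.1298 0.0109] [ 0.2  0.8 -0.6]
```

View pics/wrist_7.png

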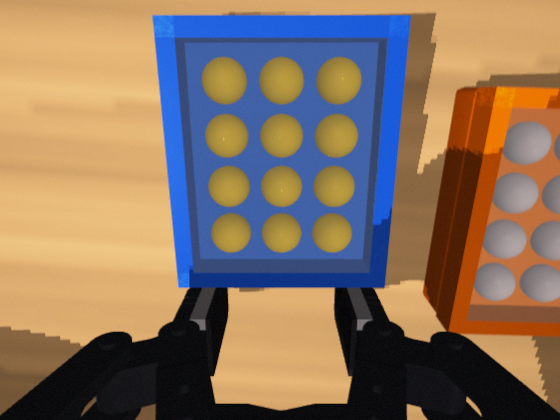

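Blue is flush at yaw 4.8°, about 1.7 mm right of its line. Pushing in.

Call:
send_rows --rows '[{"hand":0.045,"tx":0.005,"ty":0.0006,"tz":0,"wx":0,"wy":0,"wz":0},{"hand":0.045,"tx":0.011,"ty":0.0014,"tz":0,"wx":0,"wy":0,"wz":0},{"hand":0.045,"tx":0.017,"ty":0.0021,"tz":0,"wx":0,"wy":0,"wz":0},{"hand":0.045,"tx":0.023,"ty":0.0029,"tz":0,"wx":0,"wy":0,"wz":0},{"hand":0.045,"tx":0.029,"ty":0.0036,"tz":0,"wx":0,"wy":0,"wz":0},{"hand":0.045,"tx":0.035,"ty":0.0044,"tz":0,"wx":0,"wy":0,"wz":0},{"hand":0.045,"tx":0.04,"ty":0.005,"tz":0,"wx":0,"wy":0,"wz":0},{"hand":0.045,"tx":0.046,"ty":0.0055,"tz":0,"wx":0,"wy":0,"wz":0},{"hand":0.045,"tx":0.052,"ty":0.006,"tz":0,"wx":0,"wy":0,"wz":0},{"hand":0.045,"tx":0.058,"ty":0.0065,"tz":0,"wx":0,"wy":0,"wz":0},{"hand":0.045,"tx":0.064,"ty":0.007,"tz":0,"wx":0,"wy":0,"wz":0}]'

```text
time_s: 8.52
position: [0.5325, 0.1368, 0.0109]
eef_rot: [-3.141, 0.004, 0.083]
ft_force: [-0.4, 0.1, -0.6]
width: 0.531
```

```bash
python3 meas.py 8 wrist
```

```text
wrist a 44788 [588.3 141.3  89.4  75.6   4.8]
wrist b 3102 [535.7  52.   41.2  34.5   3. ]
wrist b 567 [519.1  30.3  34.7   9.2  17.7]
8.5667 [0.5335 0.1368 0.0112] [ 0.8 -0.4 -0.4]
```

View pics/wrist_8.png

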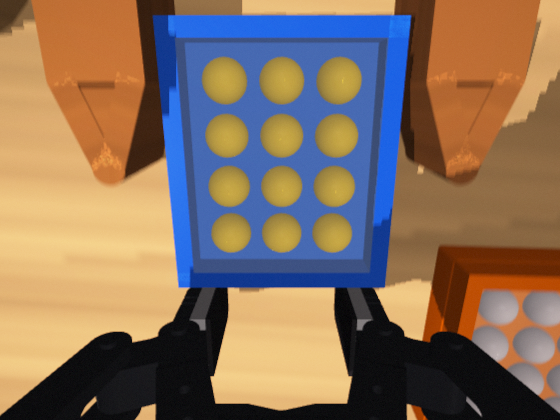

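Blue is centred between the noses at (108,175) and (460,172). Pushing on to the wall.

Call:
send_rows --rows '[{"hand":0.045,"tx":0.005,"ty":0.0004,"tz":0,"wx":0,"wy":0,"wz":0},{"hand":0.045,"tx":0.01,"ty":0.0008,"tz":0,"wx":0,"wy":0,"wz":0},{"hand":0.045,"tx":0.015,"ty":0.0013,"tz":0,"wx":0,"wy":0,"wz":0},{"hand":0.045,"tx":0.02,"ty":0.0017,"tz":0,"wx":0,"wy":0,"wz":0},{"hand":0.045,"tx":0.025,"ty":0.0021,"tz":0,"wx":0,"wy":0,"wz":0},{"hand":0.045,"tx":0.03,"ty":0.0025,"tz":0,"wx":0,"wy":0,"wz":0},{"hand":0.045,"tx":0.035,"ty":0.0029,"tz":0,"wx":0,"wy":0,"wz":0},{"hand":0.045,"tx":0.04,"ty":0.0033,"tz":0,"wx":0,"wy":0,"wz":0},{"hand":0.045,"tx":0.044,"ty":0.0037,"tz":0,"wx":0,"wy":0,"wz":0},{"hand":0.045,"tx":0.046,"ty":0.0038,"tz":0,"wx":0,"wy":0,"wz":0},{"hand":0.045,"tx":0.0475,"ty":0.004,"tz":0,"wx":0,"wy":0,"wz":0},{"hand":0.045,"tx":0.049,"ty":0.0041,"tz":0,"wx":0,"wy":0,"wz":0},{"hand":0.045,"tx":0.0505,"ty":0.0042,"tz":0,"wx":0,"wy":0,"wz":0}]'

```text
time_s: 9.65
position: [0.5826, 0.141, 0.011]
eef_rot: [-3.141, 0.007, 0.083]
ft_force: [-14.2, -2.2, 6.4]
width: 0.525
```

Call:
send_rows --rows '[{"hand":0.045,"tx":0.001,"ty":0.0001,"tz":0,"wx":0,"wy":0,"wz":0},{"hand":0.045,"tx":0.0015,"ty":0.0001,"tz":0,"wx":0,"wy":0,"wz":0}]'

```text
time_s: 9.82
position: [0.5826, 0.141, 0.0107]
eef_rot: [-3.141, 0.011, 0.083]
ft_force: [-11.7, -2.3, 6.8]
width: 0.526
```

```bash
python3 meas.py 9 wrist
```

```text
wrist a 45212 [638.3 145.4  89.5  75.6   4.8]
wrist b 257 [553.7  30.1   5.9  12.6   1.5]
9.8667 [0.5826 0.141  0.0108] [-9.  -2.1  5.4]
```

View pics/wrist_9.png

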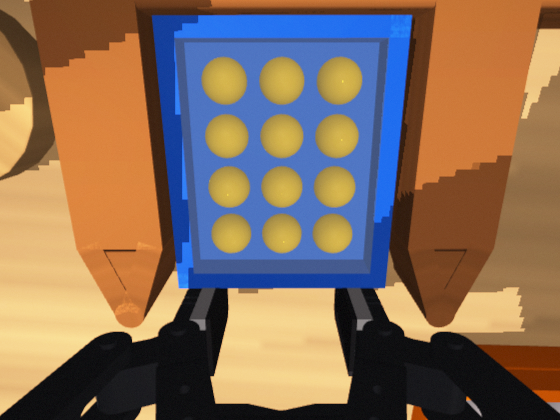

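Blue is home: it is against the wall, and the TCP matches the expected 0.5826. Next is orange.

Call:
send_rows --rows '[{"hand":0.045,"tx":-0.02,"ty":-0.0017,"tz":0,"wx":0,"wy":0,"wz":0},{"hand":0.045,"tx":-0.05,"ty":-0.004,"tz":0.005,"wx":0,"wy":0,"wz":0},{"hand":0.045,"tx":-0.08,"ty":-0.006,"tz":0.03,"wx":0,"wy":0,"wz":0},{"hand":0.045,"tx":-0.1,"ty":-0.008,"tz":0.065,"wx":0,"wy":0,"wz":0},{"hand":0.045,"tx":-0.125,"ty":-0.03,"tz":0.09,"wx":0,"wy":0,"wz":0},{"hand":0.045,"tx":-0.145,"ty":-0.06,"tz":0.095,"wx":0,"wy":0,"wz":0},{"hand":0.045,"tx":-0.158,"ty":-0.09,"tz":0.095,"wx":0,"wy":0,"wz":0},{"hand":0.045,"tx":-0.158,"ty":-0.117,"tz":0.09,"wx":0,"wy":0,"wz":0},{"hand":0.045,"tx":-0.158,"ty":-0.117,"tz":0.07,"wx":0,"wy":0,"wz":0},{"hand":0.045,"tx":-0.158,"ty":-0.117,"tz":0.07,"wx":0,"wy":0,"wz":0}]'

```text
time_s: 10.7
position: [0.423, 0.0229, 0.0785]
eef_rot: [-3.141, 0.014, 0.081]
ft_force: [-0.3, -0.1, -1.5]
width: 0.526
```

```bash
python3 meas.py 10 wrist top
```

```text
wrist b 15751 [503.8  29.1  75.7  75.7   3.1]
top a 499 [636.1 147.6  91.7  75.6   4.7]
top c 188 [653.8 -68.9  90.1  72.5   4.2]
top tab 295 [721.9 -63.6  40.   76.9   4.6]
top tab 295 [712.9  43.8  39.9  77.3   4.1]
top tab 277 [704.9 151.8  76.1  39.4  89.4]
10.8 [0.4243 0.0241 0.0807] [-1.5 -0.6  0.6]
```

View pics/wrist_10.png

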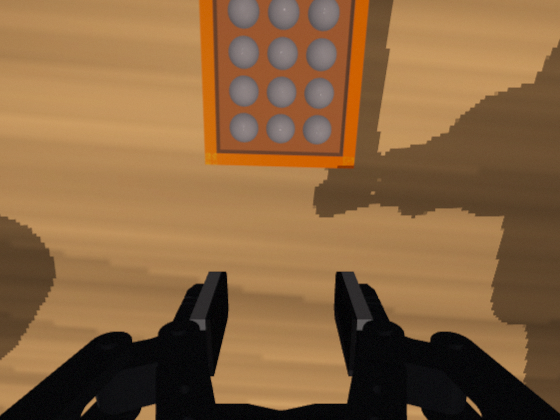

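View pics/top_10.png

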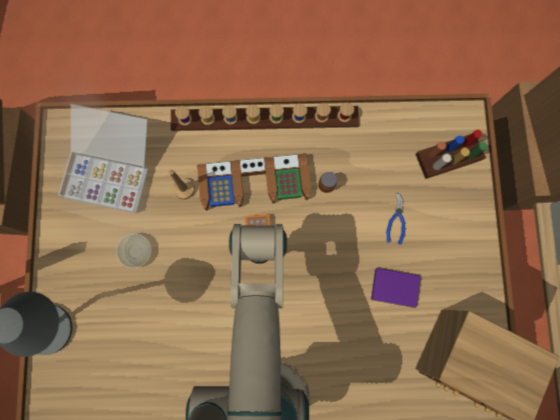

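Blue and green are both seated. Now I'll descend and nudge orange, also taking out the small pitch drift.

Call:
send_rows --rows '[{"hand":0.045,"tx":0,"ty":0,"tz":-0.035,"wx":0,"wy":-0.7,"wz":0},{"hand":0.045,"tx":0,"ty":0,"tz":-0.06,"wx":0,"wy":-0.7,"wz":0},{"hand":0.045,"tx":0,"ty":0,"tz":-0.069,"wx":0,"wy":-0.7,"wz":0},{"hand":0.045,"tx":0.008,"ty":0.0007,"tz":-0.069,"wx":0,"wy":-0.7,"wz":0},{"hand":0.045,"tx":0.018,"ty":0.0015,"tz":-0.069,"wx":0,"wy":-0.7,"wz":0},{"hand":0.045,"tx":0.025,"ty":0.002,"tz":-0.069,"wx":0,"wy":-0.7,"wz":0},{"hand":0.045,"tx":0.03,"ty":0.0025,"tz":-0.069,"wx":0,"wy":-0.7,"wz":0},{"hand":0.045,"tx":0.035,"ty":0.003,"tz":-0.069,"wx":0,"wy":-0.7,"wz":0},{"hand":0.045,"tx":0.04,"ty":0.0033,"tz":-0.069,"wx":0,"wy":-0.7,"wz":0},{"hand":0.045,"tx":0.045,"ty":0.0038,"tz":-0.069,"wx":0,"wy":-0.7,"wz":0},{"hand":0.045,"tx":0.05,"ty":0.0042,"tz":-0.069,"wx":0,"wy":-0.7,"wz":0}]'

```text
time_s: 11.72
position: [0.4747, 0.0284, 0.0119]
eef_rot: [3.141, 0.0, 0.083]
ft_force: [-1.1, 1.0, 0.5]
width: 0.528
```

```bash
python3 meas.py 11 wrist
```

```text
wrist b 33371 [530.7  31.9  89.1  75.4   4.8]
11.7667 [0.4755 0.0284 0.012 ] [-0.9 -0.2  0.8]
```

View pics/wrist_11.png

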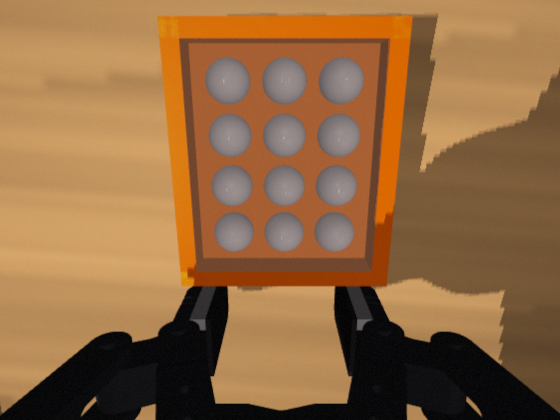

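Orange is flush at yaw 4.8°, about 4 mm left of its line, so I'll push it diagonally.

Call:
send_rows --rows '[{"hand":0.045,"tx":0.005,"ty":-0.0001,"tz":0,"wx":0,"wy":0,"wz":0},{"hand":0.045,"tx":0.01,"ty":-0.0002,"tz":0,"wx":0,"wy":0,"wz":0},{"hand":0.045,"tx":0.015,"ty":-0.0003,"tz":0,"wx":0,"wy":0,"wz":0},{"hand":0.045,"tx":0.02,"ty":-0.0004,"tz":0,"wx":0,"wy":0,"wz":0},{"hand":0.045,"tx":0.025,"ty":-0.0005,"tz":0,"wx":0,"wy":0,"wz":0},{"hand":0.045,"tx":0.03,"ty":-0.0006,"tz":0,"wx":0,"wy":0,"wz":0},{"hand":0.045,"tx":0.035,"ty":-0.0006,"tz":0,"wx":0,"wy":0,"wz":0},{"hand":0.045,"tx":0.04,"ty":-0.0006,"tz":0,"wx":0,"wy":0,"wz":0},{"hand":0.045,"tx":0.045,"ty":-0.0002,"tz":0,"wx":0,"wy":0,"wz":0},{"hand":0.045,"tx":0.05,"ty":0.0002,"tz":0,"wx":0,"wy":0,"wz":0},{"hand":0.045,"tx":0.055,"ty":0.0006,"tz":0,"wx":0,"wy":0,"wz":0},{"hand":0.045,"tx":0.06,"ty":0.001,"tz":0,"wx":0,"wy":0,"wz":0}]'

```text
time_s: 12.77
position: [0.536, 0.0295, 0.012]
eef_rot: [3.141, -0.001, 0.083]
ft_force: [-1.1, 0.2, -0.1]
width: 0.528
```

```bash
python3 meas.py 12 wrist
```

```text
wrist a 3997 [615.5 114.8  37.   24.6   4.8]
wrist b 32145 [591.9  33.1  89.2  75.5   4.8]
wrist b 199 [6.369e+02 2.830e+01 3.000e-01 5.840e+01 4.800e+00]
wrist c 2612 [627.4 -45.9  20.5  37.1  84. ]
12.8167 [0.5369 0.0295 0.0122] [ 0.  -0.7 -0.2]
```

View pics/wrist_12.png

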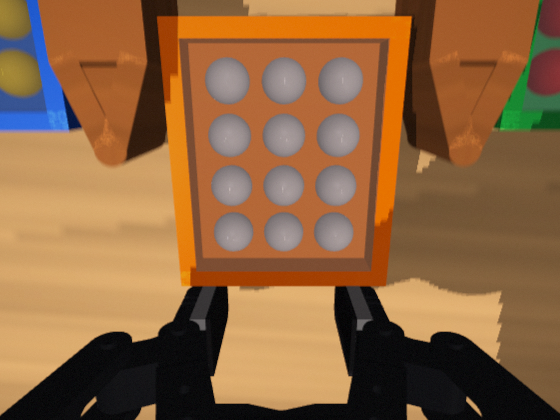

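Orange is centred within 1 mm or so between the noses, at about columns 113 and 465. The wall should be reached near TCP x 0.592.

Call:
send_rows --rows '[{"hand":0.045,"tx":0.005,"ty":0.0003,"tz":0,"wx":0,"wy":0,"wz":0},{"hand":0.045,"tx":0.01,"ty":0.0006,"tz":0,"wx":0,"wy":0,"wz":0},{"hand":0.045,"tx":0.015,"ty":0.001,"tz":0,"wx":0,"wy":0,"wz":0},{"hand":0.045,"tx":0.02,"ty":0.0014,"tz":0,"wx":0,"wy":0,"wz":0},{"hand":0.045,"tx":0.025,"ty":0.0018,"tz":0,"wx":0,"wy":0,"wz":0},{"hand":0.045,"tx":0.03,"ty":0.0022,"tz":0,"wx":0,"wy":0,"wz":0},{"hand":0.045,"tx":0.035,"ty":0.0026,"tz":0,"wx":0,"wy":0,"wz":0},{"hand":0.045,"tx":0.04,"ty":0.003,"tz":0,"wx":0,"wy":0,"wz":0},{"hand":0.045,"tx":0.045,"ty":0.0034,"tz":0,"wx":0,"wy":0,"wz":0},{"hand":0.045,"tx":0.049,"ty":0.0038,"tz":0,"wx":0,"wy":0,"wz":0},{"hand":0.045,"tx":0.051,"ty":0.004,"tz":0,"wx":0,"wy":0,"wz":0},{"hand":0.045,"tx":0.0525,"ty":0.0041,"tz":0,"wx":0,"wy":0,"wz":0},{"hand":0.045,"tx":0.054,"ty":0.0042,"tz":0,"wx":0,"wy":0,"wz":0},{"hand":0.045,"tx":0.0555,"ty":0.0043,"tz":0,"wx":0,"wy":0,"wz":0},{"hand":0.045,"tx":0.0565,"ty":0.0044,"tz":0,"wx":0,"wy":0,"wz":0}]'

```text
time_s: 14.07
position: [0.5919, 0.0337, 0.0119]
eef_rot: [3.141, 0.002, 0.083]
ft_force: [-13.7, -1.5, 7.5]
width: 0.523
```

```bash
python3 meas.py 13 wrist
```

```text
wrist a 9628 [640.3 123.4  89.2  36.5   4.8]
wrist b 34856 [647.6  37.4  89.5  75.5   4.8]
wrist c 6743 [654.9 -47.9  89.   32.3   4.8]
14.1167 [0.5918 0.0337 0.0119] [-9.8  0.4  5.3]
```

View pics/wrist_13.png

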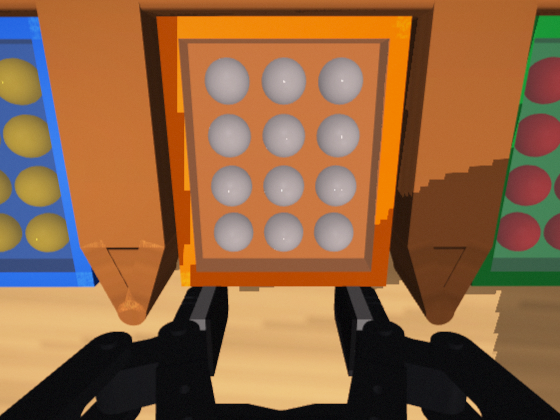

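All three are home, with their rear faces in line at about row 285. I'll back off, lift clear and check.

Call:
send_rows --rows '[{"hand":0.045,"tx":-0.02,"ty":-0.0017,"tz":0,"wx":0,"wy":0,"wz":0},{"hand":0.045,"tx":-0.05,"ty":-0.004,"tz":0.005,"wx":0,"wy":0,"wz":0},{"hand":0.045,"tx":-0.08,"ty":-0.006,"tz":0.03,"wx":0,"wy":0,"wz":0},{"hand":0.045,"tx":-0.11,"ty":-0.008,"tz":0.06,"wx":0,"wy":0,"wz":0},{"hand":0.045,"tx":-0.14,"ty":-0.008,"tz":0.09,"wx":0,"wy":0,"wz":0},{"hand":0.045,"tx":-0.16,"ty":-0.008,"tz":0.12,"wx":0,"wy":0,"wz":0},{"hand":0.045,"tx":-0.17,"ty":-0.008,"tz":0.15,"wx":0,"wy":0,"wz":0},{"hand":0.045,"tx":-0.17,"ty":-0.008,"tz":0.17,"wx":0,"wy":0,"wz":0},{"hand":0.045,"tx":-0.17,"ty":-0.008,"tz":0.17,"wx":0,"wy":0,"wz":0},{"hand":0.045,"tx":-0.17,"ty":-0.008,"tz":0.17,"wx":0,"wy":0,"wz":0}]'

```text
time_s: 14.95
position: [0.4225, 0.0257, 0.1832]
eef_rot: [3.141, -0.001, 0.083]
ft_force: [-0.7, 0.5, -0.1]
width: 0.531
```

```bash
python3 meas.py 14 top scene; python3 - <<'E'
import cv2
f=cv2.imread("pics/top_14.png")[140:260,150:350];cv2.imwrite("pics/tz14.png",cv2.resize(f,None,fx=4,fy=4,interpolation=cv2.INTER_CUBIC))
E
```

```text
top a 583 [635.4 147.2  92.   75.4   4. ]
top b 243 [644.5  41.4  93.6  84.3   4.6]
top c 199 [653.6 -69.1  91.3  72.2   4.2]
top tab 295 [721.9 -63.6  40.   76.9   4.6]
top tab 295 [712.9  43.8  39.9  77.3   4.1]
top tab 275 [704.9 151.8  76.1  39.4  89.4]
scene tab 267 [725.3 -58.7  39.2  88.5   4.9]
scene tab 290 [716.8  40.   39.2  88.4   4.9]
scene tab 288 [707.3 150.3  39.2  77.1   4.9]
15.05 [0.4215 0.0257 0.1808] [ 0.8 -0.8 -1.4]
```

View pics/tz14.png

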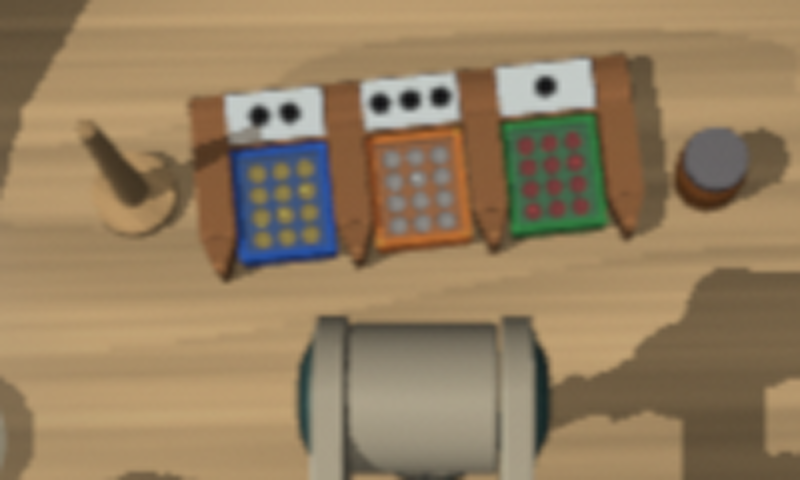

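View pics/scene_14.png

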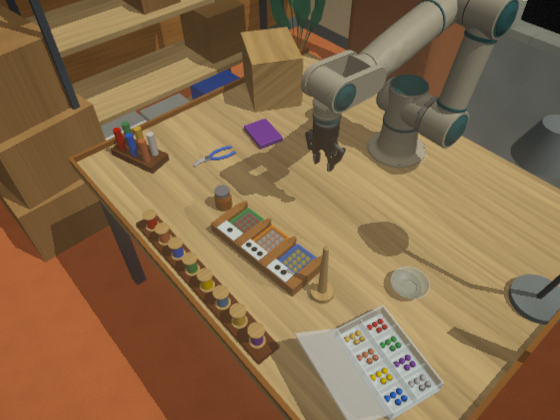

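All three cassettes are fully home against the back wall. The mandrel, jar, dish, mat block and pliers are unmoved, and the gripper is clear.

```bash
python3 -c "
from rig import robot
print(robot.job_done())"
```

```text
the job is handed in; nothing more can be done
None
```

All three cassettes are in the rack, loaded in number order: green into the one-dot bay, blue into the two-dot bay, then orange into the three-dot bay. I slid each one flat along the table, pushing its rear face with two part-open fingers, and handed the job in at about 15 s.

**Seating:** Each push stopped at the back wall with 14–18 N of push force. The stop positions (TCP x 0.6009, 0.5826 and 0.5919) are evenly spaced, as the rack's yaw predicts.

**Final pictures:** All three cassettes sit against the wall with their rear faces in line. The mandrel, jar, dish, mat block and pliers look unmoved by eye, and the gripper is clear of everything.

**Disagreements between checks:** The top camera put the cassette centres about 3 mm nearer the robot than the wrist camera did, probably because it also sees their rear faces. It also put orange about 4 mm further left, but its outline there was too wide, likely from including some of the brown divider. I went by the wrist camera and the force stops.

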